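# Hang a trued tyre on the drying rail

## Robot

A 6-joint arm with a two-finger parallel gripper is mounted at the origin on the work surface. World frame = base frame: x ahead of the robot, y to its left, z up, the work surface at z = 0. Lengths are in m, angles in rad, forces in N, time in s.
With the tool pointing down it reaches from about 0.225 to 0.875 m from the base axis. Payload 3.4 kg.
Tool frame: the origin (TCP) lies midway between the tips of the shut fingers; the grasp point (between the pads) lies 19 mm behind it (pinch_z is the distance from the TCP to the grasp point, in m); z points along the fingers, y is the line along which they close (so a half turn about z gives the same grasp; the last joint's range is limited). The gripper opens to 85 mm and grips with 20 to 120 N. Pads are 22 mm wide; open, the fingers measure 114 mm over their backs; the gripper's body (76 mm by 85 mm) begins 54 mm behind the grasp point. The pads swing forward as they close: fully open they stand 13 mm farther back than shut.
Start: joints at [1.11, 0.276, 1.505, -0, 1.361, -0.121], TCP at [0.192, 0.542, 0.231] pointing down, gripper open.
Joint ranges: [-2.89, 2.89], [-0.75, 2.08], [0.22, 2.7], [-1.18, 4.32], [0.11, 2.71], [-2.7, 2.7]. Speed limits (rad/s): [2.57, 2.57, 3.14, 3.14, 3.14, 3.14].

## Interface

Orientations are given as a unit quaternion [w, x, y, z].
In Python, from rig import get_state, get_image, sign_off, pinch_z gives the robot as it stands.
- The arm moves only by the tool send_rows, never from a script. Its argument "steps" is one flat list of numbers, 5 for each row, row after row: the gripper's target within -1 to 1 (fully open at 1, half-way at 0, shut at -1), then the shift along the tool's x, y, z in cm, then the turn about the tool's z in degrees. In form: [gripper, x, y, z, roll, gripper, x, y, z, roll, ...]. A call has 1 to 12 rows; each row shifts and turns the commanded pose from where the row before left it, along the tool's axes as they then stand; what a row does not reach is not made up. A row lasts 1/10 s, in which the tool goes at most 50 mm and 8.59 degrees, less where a joint would pass 70% of its speed; a pose out of reach is approached as far as the arm can. A call is refused whole if a number of a shift passes 5 or a number of a turn 8.59, either way. A call with a gripper value outside its range is refused whole. The fingers move at their own pace and stop on an object; "newtons" is the grip in N (left out, the last holds). Time passes only in rows, so rows that do not move let the fingers close. It gives the time, the measured TCP pose, the force, the opening and the grip force at its end, in the units of the state.
- get_state(): the state, without advancing time (a new reading comes with each control period).
- get_image(name): name is "scene" or "side" or "wrist"; returns a dict with "color" (400x640x3 uint8, red, green, blue), "mtx" (3x3 intrinsics, pixels), "T" (4x4, takes a point from camera to world coordinates); the wrist camera has in their place "mount" (4x4, takes a point from camera to tool coordinates, whose origin is the TCP and whose axes are the flange's). Camera axes: x right, y down, z forward; pixel columns grow to the right and rows downward; lengths in m; the calibration is good to about 2 mm. A picture is of the moment at which its call begins: read the wrist's pose just before it. There is no depth.
- sign_off(): hands the job in; it is judged then, once.
The state is a dict: "clock": time; "qpos": joint angles; "qd": joint speeds; "effort": joint torques, N m; "position": TCP position; "ee_rot": TCP orientation; "contact_force": force on the tool from outside, world axes, zero at the start; "moment": the same for the moment, N m; "width": finger opening in m; "gripper_force": force on a finger pad.
Only numpy, scipy, OpenCV 4.12 (cv2) and the standard library are available. Lean on these libraries where they do the work, as an engineer would, in place of code of your own. Each camera call takes 0.05 s, during which the arm holds its last target. There are 200 camera calls.

## Task

Take the standing metal carrier with the freshly trued foam tyre and hook it over the round rail near the left-hand upright, its hook straddling the bar. Then slide it along the rail towards the other upright, without lifting it off, until the hook drops into the narrow groove turned in the bar, and leave it hanging there freely and still. Do not disturb the loose roller, washer and screwdriver on the bench.

Things in the scene. Friction and masses are not known exactly. Their poses are not given: they have to be found in the camera images.
- stand: Fixed rail stand: dark base plate 70 x 440 x 12 mm, two uprights 18 mm thick at y = +190 and -190 mm in its frame, each with a black clamp block 34 x 20 x 34 mm on top, centred on the rail axis. The axis runs along the stand's y at x = 0, z = 190 mm. Origin: centre of the plate's underside; x points away from the robot, +y to the robot's left, z up.
- rail_mid (a point): Point on the rail axis midway between the uprights (axes of the stand). The rail is a level round steel bar, 20 mm in diameter, clamped at another lengthwise position each time. Its one groove, 22 mm wide, 12 mm in diameter, square-shouldered, has its centre between 70 mm to -y and 30 mm to +y of here. It is not measured: feel for it while sliding, or see it.
- rail_start (a point): Point on the rail axis 80 mm from the left-hand (+y) upright, 110 mm from rail_mid, with the stand's axes: hang the carrier within 25 mm of here first. The polished bar drags 1 to 4 N on the sliding carrier when pushed low at the tab (pushed high it tips and jams); the groove's far shoulder stops it and the push then rises above 9 N.
- carrier: Loose tyre carrier, about 0.35 kg, 196 mm tall, standing upright on a steel disc (68 mm diameter) under a black foam tyre (64 mm diameter, 45 mm high). Origin: disc underside, straight below the hook (disc centre 5 mm to +x); the centre of mass is also below the hook. Hung on the rail it slides, and drops into the groove by its own weight if the hand does not carry it.
- window (a point): Middle of the opening of the carrier's C-shaped aluminium frame (12 mm thick along y), 96 mm above its underside, open to the carrier's +x. Below: lower arm (top 24 mm under this point, x -34 to +14 mm). Behind: back leg (x -34 to -24 mm). Above: lip (x 22 to 30 mm, bottom end 24 mm over this point). The bar goes in sideways here, under the lip; then the carrier is lowered.
- hook (a point): Inner corner of the inverted right-angled V at the top of the C, the seat for the bar, 148 mm above the carrier's underside, 28 mm above the lip's end. Hung on the plain bar it is 14 mm above the rail axis; dropped into the groove 8.5 mm. Axes as the carrier.
- grip (a point): Centre of the carrier's grip tab on top of the hook: 30 mm (carrier x) by 12 mm (carrier y) by 45 mm tall, its centre 25.5 mm and its underside 3 mm above the hook point. Axes as the carrier.
- roller_mid (a point): Centre of a loose bystander foam roller, standing, 60 mm diameter, 50 mm high.
- washer_mid (a point): Centre of a loose bystander foam washer lying flat, 66 mm diameter, 8 mm thick.
- driver: Loose bystander screwdriver, 160 mm long, lying on the bench along its x; origin under its middle.
There are look-alikes about, which are no part of the job. Several things look just like the carrier: the one meant starts farthest to the robot's right.

How it is judged:
On the way, in this order (a step that is already met when the one before it is completed fails the run):
1. the carrier is hooked over the rail near the left-hand upright (x of hook in the frame of stand between -0.012 and 0.012 m and y of hook in the frame of stand between 0.075 and 0.16 m and z of hook in the frame of stand between 0.201 and 0.211 m), for 0.2 s.
2. still astride the rail, it is slid towards the other upright (x of hook in the frame of stand between -0.012 and 0.012 m and y of hook in the frame of stand between 0.042 and 0.07 m and z of hook in the frame of stand between 0.201 and 0.211 m), for 0.04 s.
At the end, for the whole second after the job is handed in: The carrier hangs on the bar with its hook dropped into the groove: apex 5 to 10.5 mm above the rail axis (14 on the plain bar), within 6 mm of the axis sideways, upright within 0.15 rad, released and at rest (under 20 mm/s and 0.2 rad/s) (x of hook in the frame of stand between -0.006 and 0.006 m and y of hook in the frame of stand between -0.085 and 0.045 m and z of hook in the frame of stand between 0.195 and 0.2005 m and angle between carrier's own z axis and vertical below 0.15 rad and linear speed of carrier below 0.02 m/s and angular speed of carrier below 0.2 rad/s); the robot touches nothing.
It fails at once if the spare foam roller is disturbed (moved more than 20 mm) (distance of roller_mid from where it was at the start of the episode above 0.02 m).
It fails at once if the foam washer is disturbed (moved more than 20 mm) (distance of washer_mid from where it was at the start of the episode above 0.02 m).
It fails at once if the screwdriver is disturbed (moved more than 20 mm) (distance of driver from where it was at the start of the episode above 0.02 m).
It fails at once if away from the left-hand upright, the carrier is lifted off the rail or put on it (the bar is in its open window, hook over 30 mm above the axis) (x of hook in the frame of stand between -0.02 and 0.02 m and y of hook in the frame of stand between -0.18 and 0.065 m and z of hook in the frame of stand between 0.22 and 0.26 m).
It also fails if it takes over 61 s, if anything falls off the work surface, if the arm or the gripper's body presses on something with over 40 N, if the wrist force passes 120 N, or if a joint passes its speed limit or range.

## Working session

There is one attempt and no reset: what is moved stays moved. The work goes in short steps, Python scripts to look and compute and a tool call to move; the robot and the scene stay as the last step left them, time stands still between calls to the robot, and variables do not carry over. Pictures are saved under pics/ and viewed, at most 10 in all, crops included, and the job is handed in when it is done.

Besides the shell and the picture viewer there is one more tool, called after ">>>" by a JSON object that holds its "op" and its "data", one argument or row to a line. send_rows: Moves the arm, as the interface text tells. Its arguments: {"type":"object","properties":{"steps":{"type":"array"},"newtons":{"type":"number"}},"required":["steps"]}

```bash
mkdir -p pics
python3 - <<'E'
from rig import *
import cv2,numpy as np
print(get_state(),pinch_z)
for n in("scene","side"):
    r=get_image(n);cv2.imwrite(f"pics/{n}0.png",r["color"][:,:,::-1]);print(n,r["mtx"].tolist(),np.round(r["T"],4).tolist())
E
```

```text
{'clock': 0.0, 'qpos': array([ 1.10998614e+00,  2.76566145e-01,  1.50612599e+00, -6.16632964e-06,
        1.36068354e+00, -1.20971711e-01]), 'qd': array([ 0.00018277, -0.00178564, -0.0006681 , -0.00189093, -0.0004778 ,
        0.0009101 ]), 'effort': array([-1.33831240e-03, -4.16797221e+01, -2.45798028e+01, -1.42326039e-04,
        1.14971772e-02, -7.57982860e-06]), 'position': array([0.19142549, 0.54164672, 0.230459  ]), 'ee_rot': array([-2.52802213e-04,  1.69102047e-01,  9.85598145e-01, -8.54921360e-04]), 'contact_force': array([-0.8039073 ,  0.21666071,  1.19658279]), 'moment': array([-0.01535401, -0.00818139, -0.01752411]), 'gripper_force': 0.0, 'width': 0.08534120266772492} 0.0187
scene [[370.23159644098763, 0.0, 316.1485512157314], [0.0, 370.23159644098763, 197.44809194275717], [0.0, 0.0, 1.0]] [[-0.7873, 0.4999, -0.3609, 0.8212], [0.6165, 0.6325, -0.4689, 0.4237], [-0.0062, -0.5917, -0.8061, 0.8082], [0.0, 0.0, 0.0, 1.0]]
side [[407.9459133665301, 0.0, 314.17909335323424], [0.0, 407.9459133665301, 196.58795565097645], [0.0, 0.0, 1.0]] [[0.7376, -0.3304, 0.5888, -0.0161], [-0.6751, -0.375, 0.6353, -0.5287], [0.0109, -0.8662, -0.4997, 0.5996], [0.0, 0.0, 0.0, 1.0]]
```

View pics/scene0.png

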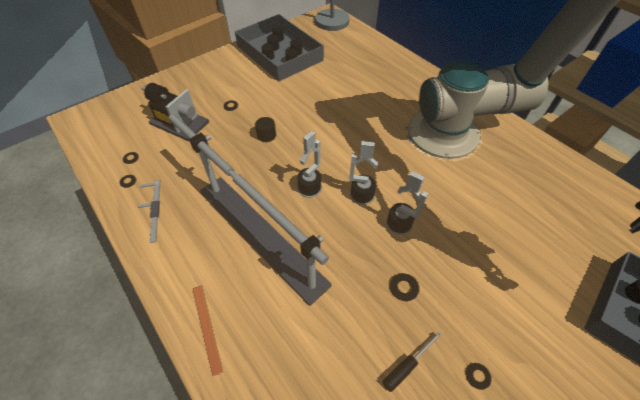

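View pics/side0.png

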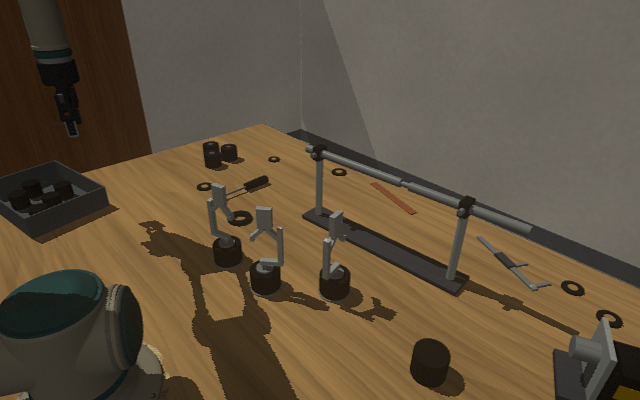

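The scene view shows three carriers with bases near (310,185), (362,190) and (402,220). In the side view they are near (335,285), (265,280) and (227,255). The rail clamps are at scene (198,141) and (313,246), and side (466,207) and (318,152). I'll locate these and enlarge the rightmost candidate.

```bash
cat > h.py <<'E'
import numpy as np,cv2
from rig import *
C={}
def cam(n):
    if n not in C:
        r=get_image(n);T=r.get("T")
        C[n]=(r["color"],r["mtx"],T,r.get("mount"))
    return C[n]
def ray(n,p):
    _,K,T,_=cam(n);d=T[:3,:3]@np.linalg.inv(K)@[p[0],p[1],1.];return T[:3,3],d/np.linalg.norm(d)
def plane(n,p,z):
    o,d=ray(n,p);return np.round(o+d*(z-o[2])/d[2],4)
def tri(a,b):
    (o1,d1),(o2,d2)=ray("scene",a),ray("side",b)
    s=np.linalg.lstsq(np.c_[d1,-d2],o2-o1,rcond=None)[0]
    p,q=o1+d1*s[0],o2+d2*s[1];return np.round((p+q)/2,4),round(np.linalg.norm(p-q),4)
def proj(n,P):
    _,K,T,_=cam(n);q=K@(T[:3,:3].T@(np.array(P)-T[:3,3]));return np.round(q[:2]/q[2],1)
E
python3 - <<'E'
from h import *
for a,b in(((310,185),(335,285)),((362,190),(265,280)),((402,220),(227,255))):
    print(plane("scene",a,.02),plane("side",b,.02),tri(a,b))
for a,b in(((198,141),(466,207)),((313,246),(318,152))): print("clamp",tri(a,b))
a=cam("scene")[0][110:270,180:450];b=cam("side")[0][130:310,290:500]
A=cv2.resize(a[0:100,100:270],None,fx=4,fy=4,interpolation=2)[:, :400]
cv2.imwrite("pics/c1.png",np.hstack([cv2.resize(cam("scene")[0][120:205,285:385],(400,340),interpolation=2),cv2.resize(cam("side")[0][200:302,280:380],(400,408),interpolation=2)[:340]])[:,:,::-1])
E
```

```text
[ 0.4556 -0.0781  0.02  ] [ 0.4522 -0.0902  0.02  ] (array([ 0.4548, -0.084 ,  0.014 ]), np.float64(0.0056))
[0.3567 0.0218 0.02  ] [0.3535 0.0184 0.02  ] (array([0.3552, 0.0206, 0.0175]), np.float64(0.0003))
[0.3419 0.1551 0.02  ] [0.3393 0.1434 0.02  ] (array([0.341 , 0.1519, 0.0147]), np.float64(0.0052))
clamp (array([ 0.6601, -0.2336,  0.1912]), np.float64(0.0023))
clamp (array([0.6207, 0.1491, 0.1906]), np.float64(0.0035))
```

View pics/c1.png

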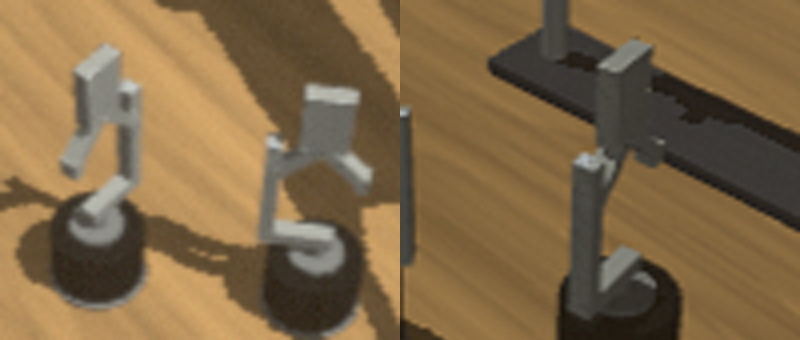

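The candidates are scene (310,185) at y≈-0.08, (362,190) at y≈+0.02 and (402,220) at y≈+0.15. The first is farthest to the robot's right, so it is the one meant. The crop shows its tab top, with the back leg toward the robot's side and the lip opposite. Next I'll measure its yaw and the rail.

Run:
```python
from h import *
s=[(75,70),(108,45),(119,50),(88,76)]; d=[(197,68),(240,42),(252,45),(212,71)]
S=[(x/4+285,y/4+120) for x,y in s];D=[(x/4+280,y/4+200) for x,y in d]
for n,P in(("scene",S),("side",D)):
    q=np.array([plane(n,p,.196) for p in P]);c,sz,a=cv2.minAreaRect((q[:,:2]*1000).astype(np.float32));print(n,q[:,:2].tolist(),q.mean(0),c,sz,a)
# leg top / lip end
print("legtop",tri((130/4+285,90/4+120),(185/4+280,158/4+200)))
print("lip",tri((70/4+285,168/4+120),(250/4+280,160/4+200)))
c=np.vstack([cv2.resize(cam("scene")[0][120:270,180:340],(640,600),interpolation=2)])
e=cv2.resize(cam("side")[0][135:225,300:490],(760,360),interpolation=2)
cv2.imwrite("pics/r1.png",cv2.resize(np.hstack([cv2.resize(c,(400,375)),cv2.resize(e,(400,190))[:,:] if 0 else np.vstack([cv2.resize(e,(400,190)),np.zeros((185,400,3),np.uint8)])]),(800,375))[:,:,::-1])
```

```text
scene [[0.463, -0.0867], [0.4353, -0.0912], [0.4328, -0.0838], [0.4601, -0.0781]] [ 0.4478  -0.08495  0.196  ] (447.8999938964844, -85.25000762939453) (28.969802856445312, 9.011171340942383) 11.793432235717773
side [[0.4299, -0.0886], [0.4607, -0.0859], [0.463, -0.0915], [0.4333, -0.0949]] [ 0.446725 -0.090225  0.196   ] (446.48468017578125, -90.44518280029297) (32.720306396484375, 6.572847366333008) 5.009866237640381
legtop (array([ 0.421 , -0.0902,  0.1506]), np.float64(0.002))
lip (array([ 0.4733, -0.0837,  0.1207]), np.float64(0.0017))
```

View pics/r1.png

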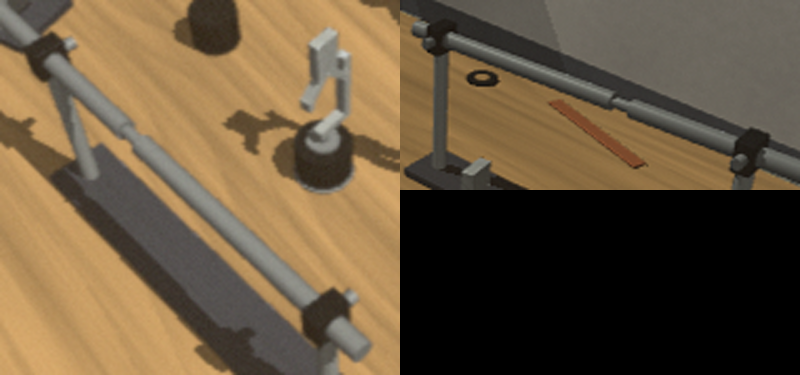

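```bash
cat >> h.py <<'E'
from scipy.spatial.transform import Rotation as R
def go(P,yaw=None):
    "shift in tool axes (cm) to world TCP P; yaw = wanted world angle of tool y, deg"
    s=get_state();q=s["ee_rot"];M=R.from_quat([q[1],q[2],q[3],q[0]]).as_matrix()
    a=np.degrees(np.arctan2(M[1,1],M[0,1]));r=0
    if yaw is not None:
        r=-((yaw-a+90)%180-90);M=M@R.from_euler("z",r,degrees=True).as_matrix()
    print("t",round(s["clock"],2),"pos",np.round(s["position"],4),"yaw",round(a,2),"F",np.round(s["contact_force"],1),"w",round(s["width"],4),"gf",round(s["gripper_force"],1))
    print("roll",round(r,2),"then shift cm",np.round(M.T@(np.array(P)-s["position"])*100,2))
E
python3 - <<'E'
from h import *
a,_=tri((199.2,142.8),(466.3,207.7));b,_=tri((311.2,247.2),(317.6,154));g,e=tri((233.2,175.2),(404.5,184))
print(a,b,g,e,np.linalg.norm(a-b));m=(a+b)/2;u=(b-a)[:2];u/=np.linalg.norm(u)
print(m,"yaw",np.degrees(np.arctan2(-u[0],u[1])),"groove y",(g-m)[:2]@u,"start",m[:2]+.11*u)
go([.447,-.087,.33],97)
E
```

```text
[ 0.6607 -0.2324  0.1879] [0.6217 0.1482 0.1854] [ 0.6486 -0.0951  0.1895] 0.0002 0.38260111081908793
[ 0.6412  -0.0421   0.18665] yaw 5.850665765443788 groove y -0.05347824725124213 start [0.62998704 0.06732701]
t 0.4 pos [0.1916 0.5421 0.2312] yaw 70.53 F [-0.3  1.1 -0.1] w 0.0855 gf 0.0
roll -26.47 then shift cm [-17.68 -65.55  -9.87]
```

>>> {"op": "send_rows", "data": {
  "steps": [1, 0, 0, -2.5, -6.6, 1, 0, 0, -2.5, -6.6, 1, 0, 0, -2.5, -6.6, 1, 0, 0, -2.5, -6.6, 1, -1, -3.85, 0, 0, 1, -1, -3.85, 0, 0, 1, -1, -3.85, 0, 0, 1, -1, -3.85, 0, 0, 1, -1, -3.85, 0, 0, 1, -1, -3.85, 0, 0, 1, -1, -3.85, 0, 0, 1, -1, -3.85, 0, 0],
  "newtons": 40
}}

```text
clock: 1.6
position: [0.3084, 0.2445, 0.3315]
ee_rot: [0.0, -0.061, 0.998, 0.0]
contact_force: [0.8, -0.0, -0.3]
width: 0.0852
gripper_force: 0.0
```

>>> {"op": "send_rows", "data": {
  "steps": [1, -1, -3.85, 0, 0, 1, -1, -3.85, 0, 0, 1, -1, -3.85, 0, 0, 1, -1, -3.85, 0, 0, 1, -1, -3.85, 0, 0, 1, -1, -3.85, 0, 0, 1, -1, -3.85, 0, 0, 1, -1, -3.85, 0, 0, 1, 0, 0, 0, 0, 1, 0, 0, 0, 0]
}}

```text
clock: 2.6
position: [0.4248, -0.0506, 0.331]
ee_rot: [-0.0, -0.059, 0.998, 0.0]
contact_force: [-0.6, 0.4, -0.6]
width: 0.0853
gripper_force: 0.0
```

Run:
```python
from h import *
go([.447,-.087,.33],97)
s=get_state();r=get_image("wrist");q=s["ee_rot"];M=np.eye(4);M[:3,:3]=R.from_quat([q[1],q[2],q[3],q[0]]).as_matrix();M[:3,3]=s["position"]
np.savez("w1.npz",K=r["mtx"],T=M@r["mount"],im=r["color"]);print(np.round(r["mount"],3).tolist(),r["mtx"].tolist())
cv2.imwrite("pics/w1.png",r["color"][:,:,::-1])
```

```text
t 2.6 pos [ 0.4248 -0.0506  0.331 ] yaw 96.8 F [-0.6  0.4 -0.6] w 0.0853 gf 0.0
roll -0.2 then shift cm [-1.76 -3.88  0.1 ]
[[0.0, -0.958, -0.287, 0.074], [1.0, 0.0, -0.001, -0.0], [0.001, -0.287, 0.958, -0.142], [0.0, 0.0, 0.0, 1.0]] [[277.3636758337987, 0.0, 323.53598112919445], [0.0, 277.3636758337987, 200.58869599385264], [0.0, 0.0, 1.0]]
```

View pics/w1.png

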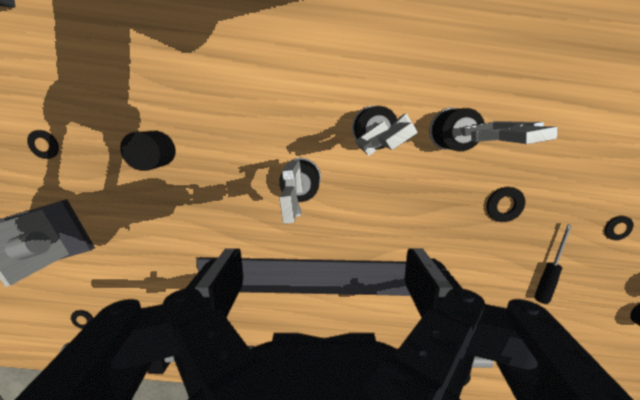

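The wrist view shows the target carrier at (290,195), with its bright tab top around (288,210). The rail base is below it and the other two carriers are to the right.

Run:
```python
from h import *
d=np.load("w1.npz");im=d["im"];C["w"]=(im,d["K"],d["T"],None)
g=im.min(2)[150:235,265:325];print(np.round(d["T"],3).tolist())
m=((g>170)*255).astype(np.uint8)
for c in cv2.findContours(m,0,2)[0]:
    if cv2.contourArea(c)>40:
        r=cv2.boxPoints(cv2.minAreaRect(c))+[265,150]
        W=np.array([plane("w",p,.196)[:2] for p in r]);print(r.round(1).tolist(),W.tolist(),W.mean(0),cv2.minAreaRect((W*1000).astype(np.float32)))
cv2.imwrite("pics/w1c.png",cv2.resize(im[150:235,265:325],None,fx=6,fy=6,interpolation=2)[:,:,::-1])
```

```text
[[-0.119, 0.951, 0.284, 0.352], [0.993, 0.114, 0.034, -0.06], [0.0, 0.286, -0.958, 0.473], [0.0, 0.0, 0.0, 1.0]]
[[280.0, 197.8], [289.9, 196.5], [293.3, 221.4], [283.4, 222.8]] [[0.4365, -0.0951], [0.4338, -0.085], [0.461, -0.0791], [0.4638, -0.0895]] [ 0.448775 -0.087175] ((448.800048828125, -87.24999237060547), (28.364282608032227, 10.757192611694336), 12.238533020019531)
[[283.0, 171.0], [293.0, 171.0], [293.0, 179.0], [283.0, 179.0]] [[0.408, -0.0942], [0.4068, -0.0842], [0.415, -0.0835], [0.4162, -0.0936]] [ 0.4115   -0.088875] ((411.5, -88.90000915527344), (8.22532844543457, 10.44339370727539), 6.775725364685059)
[[295.6, 170.2], [299.9, 169.9], [301.3, 191.0], [297.0, 191.3]] [[0.4056, -0.0816], [0.4048, -0.0773], [0.4266, -0.0738], [0.4274, -0.0782]] [ 0.4161   -0.077725] ((416.1000061035156, -77.75), (22.17157745361328, 4.471173286437988), 9.121018409729004)
```

View pics/w1c.png

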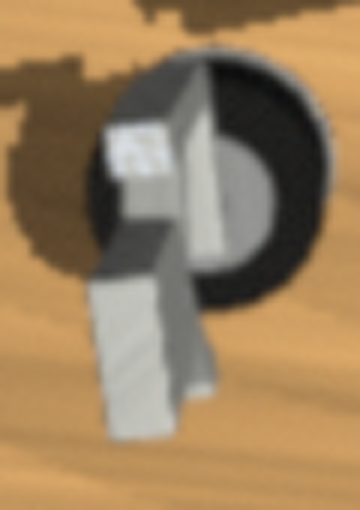

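```bash
python3 -c "
from h import *
go([.4488,-.0872,.155],101)"
```

```text
t 2.65 pos [ 0.4245 -0.0498  0.3312] yaw 96.89 F [ 0.6 -0.3 -0.3] w 0.0853 gf 0.0
roll -4.11 then shift cm [-1.68 -4.16 17.61]
```

>>> {"op": "send_rows", "data": {
  "steps": [1, 0, 0, 0, -4.1, 1, -0.84, -2.1, 0, 0, 1, -0.84, -2.06, 0, 0, 1, 0, 0, 2.9, 0, 1, 0, 0, 2.9, 0, 1, 0, 0, 2.9, 0, 1, 0, 0, 2.9, 0, 1, 0, 0, 3, 0, 1, 0, 0, 3, 0, 1, 0, 0, 0, 0, 1, 0, 0, 0, 0]
}}

```text
clock: 3.75
position: [0.4493, -0.0866, 0.1559]
ee_rot: [0.0, -0.097, 0.995, 0.0]
contact_force: [1.2, 0.1, 0.4]
width: 0.0853
gripper_force: 0.0
```

>>> {"op": "send_rows", "data": {
  "steps": [0, 0, 0, 0, 0, 0, 0, 0, 0, 0, -0.3, 0, 0, 0, 0, -0.5, 0, 0, 0, 0, -1, 0, 0, 0, 0, -1, 0, 0, 0, 0, -1, 0, 0, 0, 0, -1, 0, 0, 0, 0, -1, 0, 0, 0, 0, -1, 0, 0, 0, 0]
}}

```text
clock: 4.75
position: [0.4496, -0.0876, 0.1556]
ee_rot: [0.0, -0.096, 0.995, -0.0]
contact_force: [-0.2, 1.5, 5.0]
width: 0.0119
gripper_force: 41.8
```

Run:
```python
from h import *
go([.4488,-.0872,.155],101)
a=cam("scene")[0][90:205,255:385];b=cam("side")[0][180:302,270:400]
cv2.imwrite("pics/g1.png",np.hstack([cv2.resize(a,(400,354)),cv2.resize(b,(400,376))[:354]])[:,:,::-1])
```

```text
t 4.75 pos [ 0.4496 -0.0876  0.1556] yaw 101.03 F [-0.2  1.5  5. ] w 0.0119 gf 41.8
roll 0.03 then shift cm [0.07 0.06 0.06]
```

```bash
python3 -c "
from h import *
go([.5554,.0593,.25],95.85)"
```

```text
t 4.85 pos [ 0.4496 -0.0876  0.1556] yaw 101.03 F [0.8 1.8 4.6] w 0.0116 gf 41.8
roll 5.18 then shift cm [-12.03  13.54  -9.43]
```

>>> {"op": "send_rows", "data": {
  "steps": [-1, 0, 0, -1, 0, -1, 0, 0, -2, 0, -1, 0, 0, -2.2, 0, -1, 0, 0, -2.2, 0, -1, 0, 0, -2, 2.6, -1, 0, 0, 0, 2.6]
}}

```text
clock: 5.45
position: [0.4502, -0.0883, 0.2516]
ee_rot: [0.002, -0.05, 0.999, -0.001]
contact_force: [1.0, -1.2, -4.1]
width: 0.0115
gripper_force: 40.5
```

```bash
python3 -c "
from h import *
go([.5554,.0593,.25],95.85)"
```

```text
t 5.45 pos [ 0.4502 -0.0883  0.2516] yaw 95.73 F [ 1.  -1.2 -4.1] w 0.0115 gf 40.5
roll -0.12 then shift cm [-11.96  13.61   0.17]
```

>>> {"op": "send_rows", "data": {
  "steps": [-1, -2, 2.27, 0, 0, -1, -2, 2.27, 0, 0, -1, -2, 2.27, 0.17, 0, -1, -2, 2.27, 0, 0, -1, -2, 2.27, 0, 0, -1, -2, 2.27, 0, 0, -1, 0, 0, 0, 0, -1, 0, 0, 0, 0, -1, 0, 0, 0, 0]
}}

```text
clock: 6.35
position: [0.5538, 0.0593, 0.2469]
ee_rot: [-0.001, -0.051, 0.999, -0.0]
contact_force: [-0.2, 0.8, -3.4]
width: 0.0116
gripper_force: 40.6
```

Run:
```python
from h import *
go([.630,.067,.25],95.85)
a=cam("scene")[0][120:280,200:390];b=cam("side")[0][100:290,300:490]
cv2.imwrite("pics/g2.png",np.hstack([cv2.resize(a,(400,337)),cv2.resize(b,(400,400))[:337]])[:,:,::-1])
```

```text
t 6.35 pos [0.5538 0.0593 0.2469] yaw 95.81 F [-0.2  0.8 -3.4] w 0.0116 gf 40.6
roll -0.04 then shift cm [-7.66 -0.02 -0.33]
```

View pics/g2.png

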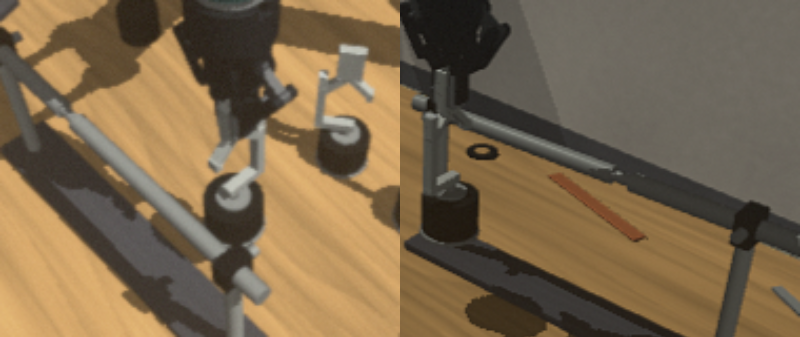

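The carrier hangs upright in the gripper beside the rail, with its window level with the bar and the lip at about (215,158) pointing at the rail. I'll insert it now.

>>> {"op": "send_rows", "data": {
  "steps": [-1, -1, 0, -0.3, 0, -1, -1.3, 0, 0, 0, -1, -1.3, 0, 0, 0, -1, -1.3, 0, 0, 0, -1, -1.3, 0, 0, 0, -1, -1.3, 0, 0, 0, -1, 0, 0, 0, 0, -1, 0, 0, 0, 0]
}}

```text
clock: 7.25
position: [0.6294, 0.0677, 0.2499]
ee_rot: [-0.001, -0.051, 0.999, 0.0]
contact_force: [-0.5, 0.3, -4.1]
width: 0.0114
gripper_force: 40.6
```

Run:
```python
from h import *
go([.630,.067,.2116],95.85)
a=cam("scene")[0][120:280,200:390];b=cam("side")[0][100:290,300:490]
cv2.imwrite("pics/g3.png",np.hstack([cv2.resize(a,(400,337)),cv2.resize(b,(400,400))[:337]])[:,:,::-1])
```

```text
t 7.25 pos [0.6294 0.0677 0.2499] yaw 95.84 F [-0.5  0.3 -4.1] w 0.0114 gf 40.6
roll -0.01 then shift cm [-0.06 -0.08  3.83]
```

View pics/g3.png

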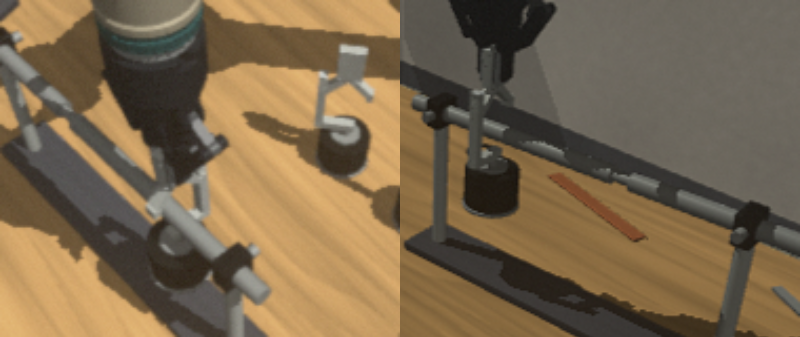

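The bar is inside the window and under the hook, at scene crop (185,205). I'll lower it.

>>> {"op": "send_rows", "data": {
  "steps": [-1, 0, 0, 1, 0, -1, 0, 0, 1, 0, -1, 0, 0, 0.8, 0, -1, 0, 0, 0.4, 0, -1, 0, 0, 0.2, 0, -1, 0, 0, 0, 0]
}}

```text
clock: 7.95
position: [0.6294, 0.0677, 0.2163]
ee_rot: [-0.0, -0.051, 0.999, 0.0]
contact_force: [-0.7, 0.3, -4.5]
width: 0.0116
gripper_force: 40.7
```

>>> {"op": "send_rows", "data": {
  "steps": [-1, 0, 0, 0.1, 0, -1, 0, 0, 0.1, 0, -1, 0, 0, 0.1, 0, -1, 0, 0, 0, 0]
}}

```text
clock: 8.35
position: [0.6304, 0.0677, 0.2143]
ee_rot: [0.001, -0.051, 0.999, 0.0]
contact_force: [2.2, -0.3, -1.5]
width: 0.0114
gripper_force: 40.9
```

>>> {"op": "send_rows", "data": {
  "steps": [-1, -0.05, 0, 0.1, 0, -1, 0, 0, 0.1, 0, -1, 0, 0, 0, 0]
}}

```text
clock: 8.65
position: [0.6316, 0.0678, 0.2129]
ee_rot: [0.002, -0.051, 0.999, 0.0]
contact_force: [3.0, 0.8, 2.8]
width: 0.0115
gripper_force: 41.6
```

>>> {"op": "send_rows", "data": {
  "steps": [-0.5, -0.1, 0, 0, 0, -0.5, 0, 0, 0, 0, -0.5, 0, 0, 0, 0, -0.5, 0, 0, 0, 0, -0.5, 0, 0, 0, 0]
}}

```text
clock: 9.15
position: [0.6306, 0.0678, 0.2113]
ee_rot: [-0.0, -0.051, 0.999, 0.0]
contact_force: [-0.9, -0.4, 0.4]
width: 0.0214
gripper_force: 0.0
```

Run:
```python
from h import *
go([.630,.067,.21],95.85)
a=cam("scene")[0][120:280,200:390];b=cam("side")[0][100:290,300:490]
cv2.imwrite("pics/g4.png",np.hstack([cv2.resize(a,(400,337)),cv2.resize(b,(400,400))[:337]])[:,:,::-1])
```

```text
t 9.15 pos [0.6306 0.0678 0.2113] yaw 95.83 F [-0.9 -0.4  0.4] w 0.0214 gf 0.0
roll -0.02 then shift cm [ 0.07 -0.07  0.13]
```

View pics/g4.png

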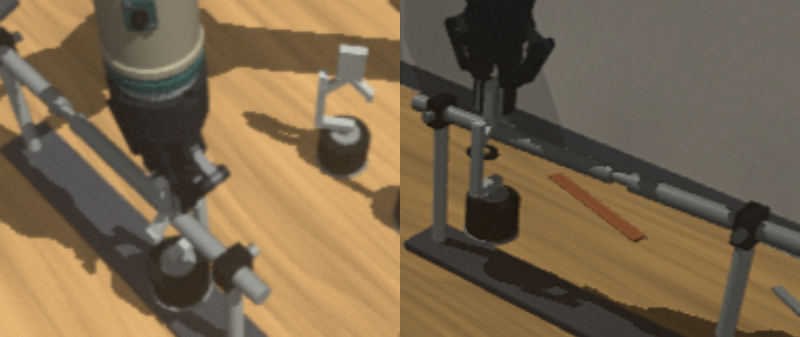

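>>> {"op": "send_rows", "data": {
  "steps": [-0.5, 0, 0, 0.4, 0, -0.5, 0, -0.4, 0, 0, -0.5, 0, -0.4, 0, 0, -0.5, 0, -0.4, 0, 0, -0.5, 0, -0.4, 0, 0, -0.5, 0, -0.4, 0, 0]
}}

```text
clock: 9.85
position: [0.6329, 0.0479, 0.2077]
ee_rot: [-0.0, -0.051, 0.999, 0.0]
contact_force: [-0.7, 2.4, -0.0]
width: 0.0212
gripper_force: 1.4
```

>>> {"op": "send_rows", "data": {
  "steps": [-0.5, 0, -0.4, 0, 0, -0.5, 0, -0.4, 0, 0, -0.5, 0, -0.4, 0, 0, -0.5, 0, -0.4, 0, 0, -0.5, 0, -0.4, 0, 0, -0.5, 0, -0.4, 0, 0, -0.5, 0, -0.4, 0, 0, -0.5, 0, -0.4, 0, 0]
}}

```text
clock: 10.65
position: [0.6362, 0.0156, 0.2075]
ee_rot: [-0.0, -0.051, 0.999, -0.0]
contact_force: [-0.7, 2.5, -0.4]
width: 0.0215
gripper_force: 1.0
```

Run:
```python
from h import *
go([.630,.067,.207],95.85)
a=cam("scene")[0][120:280,200:390];b=cam("side")[0][100:290,300:490]
cv2.imwrite("pics/g5.png",np.hstack([cv2.resize(a,(400,337)),cv2.resize(b,(400,400))[:337]])[:,:,::-1])
```

```text
t 10.65 pos [0.6362 0.0156 0.2075] yaw 95.84 F [-0.7  2.5 -0.4] w 0.0215 gf 1.0
roll -0.01 then shift cm [0.09 5.18 0.05]
```

View pics/g5.png

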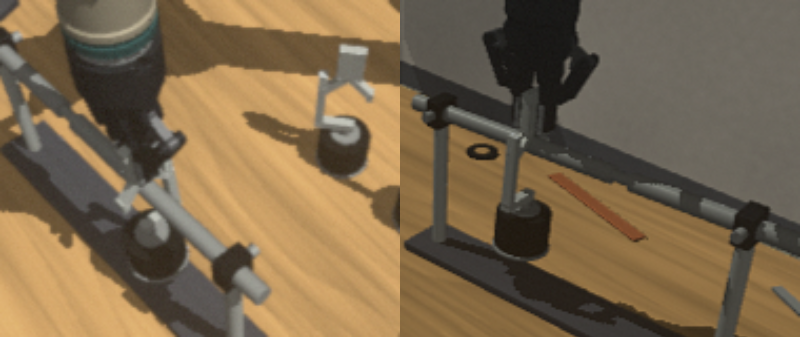

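>>> {"op": "send_rows", "data": {
  "steps": [-0.5, 0, -0.4, 0, 0, -0.5, 0, -0.4, 0, 0, -0.5, 0, -0.4, 0, 0, -0.5, 0, -0.4, 0, 0, -0.5, 0, -0.4, 0, 0, -0.5, 0, -0.4, 0, 0, -0.5, 0, -0.4, 0, 0, -0.5, 0, -0.4, 0, 0, -0.5, 0, -0.4, 0, 0, -0.5, 0, -0.4, 0, 0]
}}

```text
clock: 11.75
position: [0.6402, -0.0239, 0.2078]
ee_rot: [0.0, -0.051, 0.999, 0.0]
contact_force: [-1.6, 4.0, 2.2]
width: 0.0213
gripper_force: 2.1
```

>>> {"op": "send_rows", "data": {
  "steps": [-0.5, 0, -0.4, 0, 0, -0.5, 0, -0.4, 0, 0, -0.5, 0, -0.4, 0, 0, -0.5, 0, -0.4, 0, 0, -0.5, 0, -0.4, 0, 0, -0.5, 0, -0.4, 0, 0, -0.5, 0, -0.4, 0, 0, -0.5, 0, -0.4, 0, 0, -0.5, 0, -0.4, 0, 0, -0.5, 0, -0.4, 0, 0]
}}

```text
clock: 12.75
position: [0.6442, -0.0638, 0.2076]
ee_rot: [-0.0, -0.051, 0.999, 0.0]
contact_force: [-2.4, 4.4, 3.5]
width: 0.0214
gripper_force: 2.2
```

>>> {"op": "send_rows", "data": {
  "steps": [-0.5, 0, 0, -0.15, 0, -0.5, 0, -0.3, 0, 0, -0.5, 0, -0.3, 0, 0]
}}

```text
clock: 13.05
position: [0.6452, -0.0697, 0.209]
ee_rot: [0.0, -0.051, 0.999, 0.0]
contact_force: [-2.3, 3.5, -0.0]
width: 0.021
gripper_force: 1.5
```

>>> {"op": "send_rows", "data": {
  "steps": [-0.5, 0, -0.3, 0, 0, -0.5, 0, -0.3, 0, 0, -0.5, 0, -0.3, 0, 0]
}}

```text
clock: 13.35
position: [0.646, -0.0788, 0.209]
ee_rot: [0.0, -0.051, 0.999, -0.0]
contact_force: [-0.4, 2.4, -1.1]
width: 0.0213
gripper_force: 1.1
```

Forces are normal again. I'll continue in short calls.

>>> {"op": "send_rows", "data": {
  "steps": [-0.5, 0, -0.3, 0, 0, -0.5, 0, -0.3, 0, 0]
}}

```text
clock: 13.55
position: [0.6465, -0.085, 0.2089]
ee_rot: [-0.0, -0.051, 0.999, -0.0]
contact_force: [-0.8, 2.2, -1.2]
width: 0.0216
gripper_force: 0.9
```

>>> {"op": "send_rows", "data": {
  "steps": [-0.5, 0, -0.3, 0, 0, -0.5, 0, 0, 0, 0]
}}

```text
clock: 13.75
position: [0.6469, -0.0884, 0.2091]
ee_rot: [0.0, -0.051, 0.999, -0.001]
contact_force: [-0.3, -0.5, -0.1]
width: 0.0212
gripper_force: 0.2
```

>>> {"op": "send_rows", "data": {
  "steps": [-0.5, 0, -0.3, 0, 0, -0.5, 0, 0, 0, 0]
}}

```text
clock: 13.95
position: [0.6472, -0.091, 0.2092]
ee_rot: [0.0, -0.051, 0.999, -0.0]
contact_force: [-0.3, -0.5, -1.1]
width: 0.0215
gripper_force: 0.1
```

>>> {"op": "send_rows", "data": {
  "steps": [-0.5, 0, -0.3, 0, 0, -0.5, 0, 0, 0, 0]
}}

```text
clock: 14.15
position: [0.6475, -0.0939, 0.2091]
ee_rot: [0.0, -0.051, 0.999, -0.0]
contact_force: [-0.8, 0.7, 1.1]
width: 0.0213
gripper_force: 0.2
```

>>> {"op": "send_rows", "data": {
  "steps": [-0.5, 0, -0.2, 0, 0, -0.5, 0, -0.1, 0, 0]
}}

```text
clock: 14.35
position: [0.6477, -0.0963, 0.209]
ee_rot: [-0.0, -0.051, 0.999, 0.0]
contact_force: [-1.2, 1.6, -0.7]
width: 0.0214
gripper_force: 0.7
```

>>> {"op": "send_rows", "data": {
  "steps": [-0.5, 0, -0.2, 0, 0, -0.5, 0, -0.1, 0, 0]
}}

```text
clock: 14.55
position: [0.6481, -0.0996, 0.2091]
ee_rot: [0.0, -0.051, 0.999, -0.0]
contact_force: [-1.0, 1.3, -0.8]
width: 0.0215
gripper_force: 0.8
```

>>> {"op": "send_rows", "data": {
  "steps": [-0.5, 0, -0.2, 0, 0, -0.5, 0, -0.1, 0, 0]
}}

```text
clock: 14.75
position: [0.6483, -0.1025, 0.209]
ee_rot: [-0.0, -0.051, 0.999, 0.0]
contact_force: [0.3, 1.7, -1.1]
width: 0.0211
gripper_force: 0.8
```

>>> {"op": "send_rows", "data": {
  "steps": [-0.5, 0, -0.2, 0, 0, -0.5, 0, -0.1, 0, 0]
}}

```text
clock: 14.95
position: [0.6486, -0.1049, 0.2095]
ee_rot: [0.0, -0.051, 0.999, 0.0]
contact_force: [-0.7, 3.9, 1.4]
width: 0.0214
gripper_force: 1.8
```

>>> {"op": "send_rows", "data": {
  "steps": [-0.5, 0, -0.2, 0, 0, -0.5, 0, 0, 0, 0]
}}

```text
clock: 15.15
position: [0.6489, -0.1069, 0.2097]
ee_rot: [0.0, -0.051, 0.999, 0.0]
contact_force: [-1.0, 4.9, 1.8]
width: 0.0212
gripper_force: 2.4
```

Run:
```python
from h import *
go([.630,.067,.207],95.85)
# expected pixels of groove edges, and bright/dark of images near tyre: tyre bottom/centroid
m=np.array([.6412,-.0421,0]);u=np.array([-.1019,.9948,0]);g=m-.0535*u
for n in("scene","side"):
    im=cam(n)[0]
    for dz in(.0495,.056): print(n,dz,proj(n,g-.005*u+[0,0,dz]),proj(n,g-.005*u+[.005,0,dz+.07]))
    cv2.imwrite(f"pics/{n}9.png",im[:,:,::-1])
    c=proj(n,g-.005*u+[0,0,.08]).astype(int);print(c)
    col=im[c[1]-10:c[1]+30,c[0]].max(1);print(c[1]-10,col.tolist())
```

```text
t 15.15 pos [ 0.6489 -0.1069  0.2097] yaw 95.83 F [-1.   4.9  1.8] w 0.0212 gf 2.4
roll -0.02 then shift cm [ 0.1  17.5   0.28]
scene 0.0495 [243.2 209.7] [236.4 193.8]
scene 0.056 [242.7 208.2] [235.9 192.2]
[241 202]
192 [183, 184, 180, 144, 124, 96, 93, 89, 84, 79, 81, 78, 84, 84, 79, 74, 61, 49, 52, 54, 49, 54, 49, 51, 54, 55, 54, 54, 53, 55, 56, 66, 113, 103, 71, 62, 66, 62, 64, 63]
side 0.0495 [398.6 238.7] [403.6 212.1]
side 0.056 [398.9 236.4] [403.9 209.6]
[400 227]
217 [58, 55, 53, 53, 56, 60, 32, 31, 33, 33, 31, 33, 33, 32, 33, 30, 34, 31, 32, 33, 32, 34, 33, 33, 30, 42, 59, 45, 36, 36, 38, 38, 36, 37, 37, 37, 38, 39, 38, 39]
```

```bash
cat > z.py <<'E'
from h import *
# visible lower rim of the disc vs hypotheses on height and y; bench-side edge found as last bright rim pixel per column
go([.6493,-.11,.209],95.85)
m=np.array([.6412,-.0421,0]);u=np.array([-.1019,.9948,0]);ex=np.array([.9948,.1019,0])
t=np.linspace(0,2*np.pi,200)
for n in("scene","side"):
    im=cam(n)[0].max(2).astype(int)
    for y in(-.053,-.058,-.063):
        o=[]
        for z in(.0505,.056):
            P=[proj(n,m+y*u+ex*(.005+.034*np.cos(a))+.034*u*np.sin(a)+[0,0,z]) for a in t];P=np.array(P)
            i=P[:,1].argmax();o.append((P[i].round(1).tolist(),P[:,0].min(),P[:,0].max()))
        print(n,y,o)
    c=int(o[0][0][0])
    for x in(c-4,c,c+4,c+8): print(x,[(r,int(im[r,x])) for r in range(int(o[0][0][1])-8,int(o[0][0][1])+7)])
    r=int(o[0][0][1])-15;print("row",r,int(P[:,0].min())-8,im[r,int(P[:,0].min())-8:int(P[:,0].max())+12].tolist())
E
python3 z.py
```

```text
t 15.25 pos [ 0.6489 -0.1068  0.2095] yaw 95.84 F [-1.4  5.2  2. ] w 0.0212 gf 2.4
roll -0.01 then shift cm [-0.01 -0.32  0.05]
scene -0.053 [([241.0, 223.7], np.float64(229.0), np.float64(256.7)), ([239.3, 222.4], np.float64(228.5), np.float64(256.4))]
scene -0.058 [([238.9, 222.4], np.float64(227.8), np.float64(255.4)), ([238.9, 221.2], np.float64(227.3), np.float64(255.1))]
scene -0.063 [([237.2, 221.1], np.float64(226.6), np.float64(254.1)), ([236.8, 219.9], np.float64(226.1), np.float64(253.8))]
233 [(213, 52), (214, 51), (215, 52), (216, 53), (217, 55), (218, 61), (219, 70), (220, 84), (221, 84), (222, 69), (223, 58), (224, 63), (225, 64), (226, 75), (227, 98)]
237 [(213, 52), (214, 56), (215, 51), (216, 51), (217, 53), (218, 49), (219, 52), (220, 56), (221, 60), (222, 93), (223, 124), (224, 78), (225, 63), (226, 62), (227, 68)]
241 [(213, 50), (214, 55), (215, 49), (216, 52), (217, 51), (218, 53), (219, 55), (220, 56), (221, 54), (222, 54), (223, 76), (224, 105), (225, 76), (226, 61), (227, 61)]
245 [(213, 54), (214, 50), (215, 49), (216, 54), (217, 50), (218, 53), (219, 54), 
[... 897 characters left out ...]
 55), (244, 59), (245, 38), (246, 37), (247, 38), (248, 39), (249, 38), (250, 39), (251, 39), (252, 38), (253, 38)]
406 [(239, 33), (240, 30), (241, 42), (242, 48), (243, 102), (244, 148), (245, 154), (246, 90), (247, 38), (248, 36), (249, 38), (250, 39), (251, 37), (252, 39), (253, 37)]
410 [(239, 98), (240, 145), (241, 142), (242, 137), (243, 141), (244, 144), (245, 146), (246, 145), (247, 154), (248, 68), (249, 35), (250, 37), (251, 35), (252, 39), (253, 37)]
row 232 378 [127, 148, 136, 102, 69, 29, 33, 35, 36, 33, 31, 33, 37, 33, 32, 33, 32, 30, 34, 33, 33, 32, 33, 33, 31, 30, 33, 33, 32, 35, 33, 30, 48, 105, 146, 141, 138, 136, 132, 127, 128, 129, 133, 134, 131, 132, 135, 134, 136, 142]
```

>>> {"op": "send_rows", "data": {
  "steps": [-0.5, 0, 0.2, 0, 0, -0.5, 0, 0.2, 0, 0, -0.5, 0, 0.1, 0, 0, -0.5, 0, 0, 0, 0, -0.5, 0, 0, 0, 0]
}}

```text
clock: 15.85
position: [0.6484, -0.1027, 0.2089]
ee_rot: [-0.0, -0.051, 0.999, -0.0]
contact_force: [-0.4, 0.4, 0.0]
width: 0.0215
gripper_force: 0.0
```

```bash
python3 z.py
```

```text
t 15.85 pos [ 0.6484 -0.1027  0.2089] yaw 95.83 F [-0.4  0.4  0. ] w 0.0215 gf 0.0
roll -0.02 then shift cm [-0.02 -0.73 -0.01]
scene -0.053 [([241.0, 223.7], np.float64(229.0), np.float64(256.7)), ([239.3, 222.4], np.float64(228.5), np.float64(256.4))]
scene -0.058 [([238.9, 222.4], np.float64(227.8), np.float64(255.4)), ([238.9, 221.2], np.float64(227.3), np.float64(255.1))]
scene -0.063 [([237.2, 221.1], np.float64(226.6), np.float64(254.1)), ([236.8, 219.9], np.float64(226.1), np.float64(253.8))]
233 [(213, 51), (214, 53), (215, 51), (216, 57), (217, 52), (218, 63), (219, 104), (220, 119), (221, 82), (222, 61), (223, 61), (224, 64), (225, 65), (226, 74), (227, 96)]
237 [(213, 56), (214, 54), (215, 53), (216, 55), (217, 53), (218, 55), (219, 52), (220, 66), (221, 99), (222, 104), (223, 72), (224, 66), (225, 63), (226, 63), (227, 59)]
241 [(213, 50), (214, 51), (215, 52), (216, 52), (217, 50), (218, 52), (219, 56), (220, 56), (221, 66), (222, 83), (223, 71), (224, 63), (225, 63), (226, 62), (227, 65)]
245 [(213, 52), (214, 51), (215, 46), (216, 49), (217, 52), (218, 50), (219, 51),
[... 892 characters left out ...]
), (243, 33), (244, 45), (245, 61), (246, 48), (247, 39), (248, 38), (249, 39), (250, 39), (251, 38), (252, 37), (253, 37)]
406 [(239, 33), (240, 35), (241, 31), (242, 34), (243, 33), (244, 50), (245, 55), (246, 78), (247, 39), (248, 37), (249, 38), (250, 38), (251, 35), (252, 39), (253, 38)]
410 [(239, 29), (240, 30), (241, 29), (242, 43), (243, 48), (244, 63), (245, 147), (246, 148), (247, 154), (248, 68), (249, 33), (250, 37), (251, 38), (252, 38), (253, 39)]
row 232 378 [128, 148, 144, 143, 148, 153, 155, 136, 55, 28, 34, 35, 31, 37, 33, 33, 33, 33, 33, 34, 34, 32, 31, 35, 31, 34, 32, 33, 33, 32, 34, 32, 31, 33, 33, 29, 64, 117, 135, 130, 128, 131, 133, 133, 133, 133, 135, 135, 138, 141]
```

Run:
```python
from h import *
m=np.array([.6412,-.0421,0]);u=np.array([-.1019,.9948,0]);ex=np.array([.9948,.1019,0]);t=np.linspace(0,2*np.pi,200)
g=cv2.imread("pics/g4.png").max(2).astype(int)
for n,ox,oy,dx,s in(("scene",200,120,0,400/190),("side",300,100,400,400/190)):
    for y in(.105,.11,.115):
      for z in(.0505,.056):
        P=np.array([proj(n,m+y*u+ex*(.005+.034*np.cos(a))+.034*u*np.sin(a)+[0,0,z]) for a in t]);i=P[:,1].argmax();print(n,y,z,P[i],P[:,0].min().round(1),P[:,0].max().round(1))
    x=int((P[i,0]-ox+.5)*s-.5)+dx;r0=int((P[i,1]-oy+.5)*s-.5)
    for X in (x-6,x,x+6):
      if r0+14<337: print(X,[(round((r+.5)/s-.5+oy,1),int(g[r,X])) for r in range(r0-10,min(337,r0+14))])
    r=r0-28; print([(round((X-dx+.5)/s-.5+ox,1),int(g[r,X])) for X in list(range(x-42,x-18))+list(range(x+18,x+42))])
```

```text
scene 0.105 0.0505 [282.9 266.7] 270.0 299.7
scene 0.105 0.056 [282.7 265.6] 269.7 299.6
scene 0.11 0.0505 [284.4 268.2] 271.4 301.2
scene 0.11 0.056 [284.2 267.1] 271.1 301.1
scene 0.115 0.0505 [286.4 269.7] 272.8 302.7
scene 0.115 0.056 [285.7 268.6] 272.6 302.6
174 [(263.7, 53), (264.1, 57), (264.6, 66), (265.1, 75), (265.6, 97), (266.0, 118), (266.5, 116), (267.0, 112), (267.5, 95), (267.9, 76), (268.4, 69), (268.9, 65), (269.4, 63), (269.8, 62), (270.3, 62), (270.8, 64), (271.3, 67), (271.7, 72), (272.2, 77), (272.7, 84), (273.2, 90), (273.6, 92), (274.1, 94), (274.6, 92)]
180 [(263.7, 54), (264.1, 53), (264.6, 55), (265.1, 56), (265.6, 64), (266.0, 71), (266.5, 78), (267.0, 84), (267.5, 78), (267.9, 70), (268.4, 67), (268.9, 65), (269.4, 64), (269.8, 63), (270.3, 63), (270.8, 64), (271.3, 66), (271.7, 68), (272.2, 70), (272.7, 75), (273.2, 80), (273.6, 86), (274.1, 92), (274.6, 93)]
186 [(263.7, 53), (264.1, 54), (264.6, 57), (265.1, 60), (265.6, 67), (266.0, 74), (266.5, 77), (267.0, 79), (267.5, 74), (267.9, 67), (268.4, 65), (268.9, 64), (269.4, 64), (269.8, 64), (270.3, 64)
[... 1912 characters left out ...]
0.4, 39), (220.9, 39), (221.3, 39), (221.8, 39)]
[(320.6, 73), (321.1, 80), (321.6, 99), (322.1, 116), (322.5, 130), (323.0, 144), (323.5, 143), (324.0, 141), (324.4, 141), (324.9, 142), (325.4, 142), (325.9, 142), (326.3, 143), (326.8, 143), (327.3, 145), (327.8, 145), (328.2, 147), (328.7, 148), (329.2, 146), (329.7, 138), (330.1, 121), (330.6, 78), (331.1, 43), (331.6, 37), (349.1, 32), (349.6, 33), (350.1, 33), (350.6, 33), (351.0, 33), (351.5, 33), (352.0, 32), (352.5, 32), (352.9, 33), (353.4, 32), (353.9, 31), (354.4, 31), (354.8, 32), (355.3, 50), (355.8, 77), (356.3, 104), (356.7, 129), (357.2, 142), (357.7, 140), (358.2, 138), (358.6, 137), (359.1, 136), (359.6, 136), (360.1, 136)]
```

>>> {"op": "send_rows", "data": {
  "steps": [-0.5, 0, 0, 0.2, 0, -0.5, 0, -0.3, 0, 0, -0.5, 0, -0.2, 0, 0, -0.5, 0, 0, 0, 0]
}}

```text
clock: 16.45
position: [0.6486, -0.1071, 0.2071]
ee_rot: [-0.0, -0.051, 0.999, 0.0]
contact_force: [-0.5, 1.2, 0.2]
width: 0.0213
gripper_force: 0.9
```

>>> {"op": "send_rows", "data": {
  "steps": [-0.5, 0, -0.2, 0, 0, -0.5, 0, 0, 0, 0]
}}

```text
clock: 16.65
position: [0.6487, -0.1078, 0.2072]
ee_rot: [-0.0, -0.051, 0.999, 0.002]
contact_force: [-0.8, 4.9, 1.0]
width: 0.0213
gripper_force: 2.5
```

>>> {"op": "send_rows", "data": {
  "steps": [-0.5, 0, -0.1, 0, 0, -0.5, 0, 0, 0, 0]
}}

```text
clock: 16.85
position: [0.6487, -0.108, 0.2073]
ee_rot: [-0.0, -0.051, 0.999, 0.002]
contact_force: [-1.2, 6.2, 1.4]
width: 0.0214
gripper_force: 3.3
```

>>> {"op": "send_rows", "data": {
  "steps": [-0.5, 0, -0.2, 0, 0, -0.5, 0, 0, 0, 0]
}}

```text
clock: 17.05
position: [0.6488, -0.1086, 0.2077]
ee_rot: [-0.0, -0.051, 0.999, 0.004]
contact_force: [-2.3, 8.7, 4.6]
width: 0.0216
gripper_force: 4.7
```

>>> {"op": "send_rows", "data": {
  "steps": [-0.5, 0, -0.2, 0, 0, -0.5, 0, 0, 0, 0]
}}

```text
clock: 17.25
position: [0.6489, -0.1092, 0.208]
ee_rot: [-0.0, -0.051, 0.999, 0.005]
contact_force: [-2.3, 12.0, 5.6]
width: 0.0212
gripper_force: 6.3
```

>>> {"op": "send_rows", "data": {
  "steps": [-0.5, 0, 0.3, 0, 0, -0.5, 0, 0.3, 0, 0, -0.5, 0, 0.3, 0, 0, -0.5, 0, 0.15, 0, 0, -0.5, 0, 0, 0, 0, -0.5, 0, 0, 0, 0]
}}

```text
clock: 17.85
position: [0.6486, -0.1044, 0.2071]
ee_rot: [0.0, -0.051, 0.999, -0.0]
contact_force: [-0.4, 0.6, 0.1]
width: 0.0216
gripper_force: 0.0
```

```bash
python3 z.py | grep -v "^s.*\[("
```

```text
t 17.85 pos [ 0.6486 -0.1044  0.2071] yaw 95.81 F [-0.4  0.6  0.1] w 0.0216 gf 0.0
roll -0.04 then shift cm [-0.01 -0.56 -0.19]
233 [(213, 53), (214, 53), (215, 48), (216, 53), (217, 56), (218, 82), (219, 130), (220, 100), (221, 69), (222, 60), (223, 64), (224, 61), (225, 65), (226, 75), (227, 102)]
237 [(213, 53), (214, 51), (215, 49), (216, 55), (217, 56), (218, 55), (219, 56), (220, 81), (221, 99), (222, 67), (223, 62), (224, 64), (225, 61), (226, 64), (227, 62)]
241 [(213, 47), (214, 51), (215, 52), (216, 47), (217, 57), (218, 51), (219, 55), (220, 70), (221, 76), (222, 66), (223, 63), (224, 62), (225, 64), (226, 62), (227, 64)]
245 [(213, 52), (214, 50), (215, 46), (216, 53), (217, 49), (218, 53), (219, 71), (220, 83), (221, 77), (222, 77), (223, 83), (224, 91), (225, 93), (226, 91), (227, 75)]
row 206 218 [65, 56, 59, 60, 62, 62, 60, 57, 57, 56, 59, 58, 60, 59, 58, 52, 54, 54, 48, 52, 57, 48, 50, 51, 49, 50, 52, 54, 53, 57, 53, 51, 53, 50, 57, 86, 135, 180, 208, 201, 189, 161, 115, 102, 110, 121, 131]
398 [(239, 33), (240, 34), (241, 34), (242, 32), (243, 28), (244, 74), (245, 66), (246, 45), (247, 55), (248, 56), (249, 38), (250, 37), (251, 37), (252, 38), (253, 40)]
402 [(239, 33), (240, 33), (241, 32), (242, 34), (243, 32), (244, 35), (245, 87), (246, 63), (247, 37), (248, 38), (249, 38), (250, 38), (251, 38), (252, 39), (253, 39)]
406 [(239, 33), (240, 34), (241, 33), (242, 35), (243, 31), (244, 32), (245, 54), (246, 61), (247, 38), (248, 37), (249, 37), (250, 38), (251, 40), (252, 38), (253, 39)]
410 [(239, 32), (240, 32), (241, 34), (242, 32), (243, 32), (244, 49), (245, 50), (246, 113), (247, 154), (248, 68), (249, 39), (250, 36), (251, 38), (252, 38), (253, 38)]
row 232 378 [126, 148, 145, 144, 148, 151, 151, 150, 152, 132, 45, 31, 32, 37, 34, 34, 32, 31, 34, 33, 31, 32, 32, 35, 34, 32, 34, 31, 32, 33, 33, 32, 33, 32, 33, 32, 32, 27, 79, 133, 129, 131, 133, 132, 132, 133, 135, 136, 137, 139]
```

The push rose above 9 N, so the hook is up against something. I'll let go and touch the tab top to check its height: 0.2465 if dropped, 0.252 if still on the plain bar.

>>> {"op": "send_rows", "data": {
  "steps": [-0.2, 0, 0, 0, 0, -0.2, 0, 0, 0, 0, -0.2, 0, 0, -1, 0, -0.2, 0, 0, -2, 0, -0.2, 0, 0, -2, 0, -0.2, 0, 0, -1.5, 0, -1, 0, 0, 0, 0, -1, 0, 0, 0, 0, -1, 0, 0, 0, 0, -1, 0, 0, 0, 0, -1, 0, 0, 0, 0]
}}

```text
clock: 19.05
position: [0.6481, -0.1037, 0.2712]
ee_rot: [-0.001, -0.051, 0.999, 0.0]
contact_force: [-0.5, 0.3, 0.4]
width: -0.0001
gripper_force: 0.0
```

Run:
```python
from h import *
s=get_state();go([.6475,-.103,.255],95.85)
r=get_image("wrist");q=s["ee_rot"];M=np.eye(4);M[:3,:3]=R.from_quat([q[1],q[2],q[3],q[0]]).as_matrix();M[:3,3]=s["position"]
C["w"]=(r["color"],r["mtx"],M@r["mount"],0)
for z in(.2465,.252):
    print(z,[proj("w",[.6475+x*.9948-y*.1019,-.103+x*.1019+y*.9948,z]).tolist() for x,y in((-.015,-.006),(-.015,.006),(.015,.006),(.015,-.006))])
p=proj("w",[.633,-.104,.25]).astype(int);im=r["color"].min(2);cv2.imwrite("pics/w9.png",r["color"][:,:,::-1])
for row in range(p[1]-10,p[1]+16,4): print(row,p[0]-40,im[row,p[0]-40:p[0]+40:2].tolist())
```

```text
t 19.05 pos [ 0.6481 -0.1037  0.2712] yaw 95.83 F [-0.5  0.3  0.4] w -0.0001 gf 0.0
roll -0.02 then shift cm [0.05 0.08 1.62]
0.2465 [[315.9, 212.7], [334.8, 212.7], [334.3, 255.2], [316.3, 255.2]]
0.252 [[315.7, 215.6], [335.1, 215.6], [334.6, 259.2], [316.1, 259.2]]
205 286 [74, 75, 74, 74, 74, 75, 73, 72, 72, 74, 72, 73, 72, 74, 72, 73, 69, 80, 83, 85, 84, 84, 85, 87, 116, 121, 122, 122, 91, 75, 133, 144, 143, 144, 142, 143, 143, 142, 142, 142]
209 286 [80, 80, 80, 80, 80, 82, 81, 80, 81, 81, 81, 81, 82, 83, 81, 80, 73, 81, 81, 83, 84, 85, 84, 86, 121, 162, 163, 150, 84, 92, 155, 166, 167, 166, 166, 165, 165, 166, 166, 166]
213 286 [75, 75, 76, 75, 75, 75, 77, 75, 76, 78, 77, 75, 76, 76, 76, 73, 69, 69, 71, 71, 73, 73, 75, 84, 103, 145, 146, 146, 137, 88, 146, 156, 158, 156, 157, 156, 156, 157, 157, 156]
217 286 [68, 66, 68, 68, 69, 68, 68, 67, 68, 70, 67, 67, 67, 68, 68, 73, 156, 185, 187, 190, 188, 190, 191, 192, 191, 127, 102, 99, 94, 79, 135, 141, 141, 141, 141, 142, 143, 143, 141, 142]
221 286 [86, 85, 85, 86, 85, 85, 88, 86, 87, 87, 88, 88, 86, 85, 85, 87, 166, 195, 195, 197, 199, 198, 200, 198, 194, 123, 101, 103, 101, 91, 95, 96, 96, 98, 99, 98, 97, 99, 99, 100]
225 286 [106, 106, 106, 108, 108, 106, 105, 105, 106, 106, 103, 104, 107, 106, 106, 103, 166, 196, 198, 197, 198, 196, 197, 199, 193, 122, 102, 100, 100, 99, 100, 98, 100, 99, 98, 97, 99, 98, 100, 98]
229 286 [101, 101, 101, 101, 102, 102, 102, 106, 104, 105, 104, 105, 104, 104, 104, 102, 165, 194, 195, 195, 197, 199, 201, 202, 190, 120, 105, 105, 107, 106, 107, 105, 105, 105, 106, 106, 103, 104, 104, 101]
```

>>> {"op": "send_rows", "data": {
  "steps": [-1, 0, 0, 0.8, 0, -1, 0, 0, 0.6, 0, -1, 0, 0, 0.2, 0, -1, 0, 0, 0, 0]
}}

```text
clock: 19.5
position: [0.6481, -0.1037, 0.2552]
ee_rot: [-0.001, -0.051, 0.999, 0.0]
contact_force: [-0.7, 0.0, -0.1]
width: 0.0002
gripper_force: 0.0
```

>>> {"op": "send_rows", "data": {
  "steps": [-1, 0, 0, 0.2, 0, -1, 0, 0, 0, 0]
}}

```text
clock: 19.7
position: [0.6484, -0.1038, 0.254]
ee_rot: [-0.0, -0.051, 0.999, 0.0]
contact_force: [0.6, 0.4, -0.3]
width: -0.0001
gripper_force: 0.0
```

>>> {"op": "send_rows", "data": {
  "steps": [-1, 0, 0, 0.2, 0, -1, 0, 0, 0, 0]
}}

```text
clock: 19.9
position: [0.6484, -0.1038, 0.2519]
ee_rot: [-0.0, -0.051, 0.999, 0.0]
contact_force: [0.5, 0.9, 0.7]
width: 0.0001
gripper_force: 0.0
```

>>> {"op": "send_rows", "data": {
  "steps": [-1, 0, 0, 0.1, 0, -1, 0, 0, 0, 0]
}}

```text
clock: 20.1
position: [0.6484, -0.1038, 0.251]
ee_rot: [-0.0, -0.051, 0.999, 0.0]
contact_force: [0.4, 0.8, -0.7]
width: 0.0001
gripper_force: 0.0
```

>>> {"op": "send_rows", "data": {
  "steps": [-1, 0, 0, 0.1, 0, -1, 0, 0, 0, 0]
}}

```text
clock: 20.3
position: [0.6484, -0.1038, 0.2499]
ee_rot: [-0.0, -0.051, 0.999, 0.0]
contact_force: [-0.0, 0.1, 0.5]
width: -0.0002
gripper_force: 0.0
```

>>> {"op": "send_rows", "data": {
  "steps": [-1, 0, 0, 0.1, 0, -1, 0, 0, 0, 0]
}}

```text
clock: 20.5
position: [0.6484, -0.1038, 0.249]
ee_rot: [-0.0, -0.051, 0.999, 0.0]
contact_force: [0.1, 0.4, 0.3]
width: -0.0001
gripper_force: 0.0
```

>>> {"op": "send_rows", "data": {
  "steps": [-1, 0, 0, 0.1, 0, -1, 0, 0, 0, 0]
}}

```text
clock: 20.7
position: [0.6484, -0.1038, 0.2479]
ee_rot: [-0.0, -0.051, 0.999, 0.0]
contact_force: [0.1, -0.4, -0.0]
width: -0.0
gripper_force: 0.0
```

>>> {"op": "send_rows", "data": {
  "steps": [-1, 0, 0, 0.1, 0, -1, 0, 0, 0, 0]
}}

```text
clock: 20.9
position: [0.6484, -0.1038, 0.2469]
ee_rot: [-0.0, -0.051, 0.999, 0.0]
contact_force: [-0.6, -0.7, 0.3]
width: 0.0003
gripper_force: 0.0
```

At 0.2469 there is still no contact, so the tab top is well under the plain-bar height of 0.252 and the hook is in the groove. I'll back away and let it settle.

>>> {"op": "send_rows", "data": {
  "steps": [-1, 0, 0, -1, 0, -1, 0, 0, -3, 0, -1, 0, 0, -4, 0, -1, 0, 0, -4, 0, -1, 0, 0, 0, 0, -1, 0, 0, 0, 0, -1, 0, 0, 0, 0, -1, 0, 0, 0, 0, -1, 0, 0, 0, 0, -1, 0, 0, 0, 0, -1, 0, 0, 0, 0, -1, 0, 0, 0, 0]
}}

```text
clock: 22.1
position: [0.6484, -0.1038, 0.3669]
ee_rot: [-0.0, -0.051, 0.999, 0.0]
contact_force: [0.1, 0.2, -0.4]
width: -0.0003
gripper_force: 0.0
```

>>> {"op": "send_rows", "data": {
  "steps": [-1, 0, 0, 0, 0, -1, 0, 0, 0, 0, -1, 0, 0, 0, 0, -1, 0, 0, 0, 0, -1, 0, 0, 0, 0, -1, 0, 0, 0, 0, -1, 0, 0, 0, 0, -1, 0, 0, 0, 0, -1, 0, 0, 0, 0, -1, 0, 0, 0, 0, -1, 0, 0, 0, 0, -1, 0, 0, 0, 0]
}}

```text
clock: 23.3
position: [0.6484, -0.1038, 0.3671]
ee_rot: [0.0, -0.051, 0.999, 0.0]
contact_force: [0.2, 0.2, 0.4]
width: -0.0001
gripper_force: 0.0
```

Run:
```python
from h import *
a=get_image("side")["color"].astype(int)
for i in range(5): b=get_image("side")["color"].astype(int)
D=np.abs(a-b).max(2)[120:260,370:430];print("motion px",(D>25).sum())
m=np.array([.6412,-.0421,0]);u=np.array([-.1019,.9948,0])
for n in("scene","side"):
    im=cam(n)[0];P=m-.062*u
    # tab-top prediction for both heights against bright tab
    for z in(.2465,.252):
        q=[proj(n,P+[x*.995-y*.102,x*.102+y*.995,z]) for x in(-.015,.015) for y in(-.006,.006)]
        print(n,z,np.round(q,1).tolist())
    c=np.mean(q,0).astype(int)
    print([(r,im[r,c[0]].max()) for r in range(c[1]-12,c[1]+12)])
```

```text
motion px 0
scene 0.2465 [[230.6, 149.5], [234.0, 152.5], [218.7, 156.9], [222.1, 160.1]]
scene 0.252 [[230.1, 147.6], [233.5, 150.7], [218.1, 155.1], [221.5, 158.2]]
[(140, np.uint8(191)), (141, np.uint8(190)), (142, np.uint8(190)), (143, np.uint8(193)), (144, np.uint8(193)), (145, np.uint8(193)), (146, np.uint8(193)), (147, np.uint8(197)), (148, np.uint8(197)), (149, np.uint8(200)), (150, np.uint8(201)), (151, np.uint8(205)), (152, np.uint8(206)), (153, np.uint8(203)), (154, np.uint8(177)), (155, np.uint8(186)), (156, np.uint8(188)), (157, np.uint8(187)), (158, np.uint8(191)), (159, np.uint8(193)), (160, np.uint8(146)), (161, np.uint8(142)), (162, np.uint8(143)), (163, np.uint8(146))]
side 0.2465 [[409.9, 164.3], [404.7, 162.6], [417.3, 159.7], [412.2, 158.1]]
side 0.252 [[410.2, 161.8], [405.0, 160.1], [417.7, 157.3], [412.5, 155.7]]
[(146, np.uint8(104)), (147, np.uint8(106)), (148, np.uint8(104)), (149, np.uint8(104)), (150, np.uint8(104)), (151, np.uint8(104)), (152, np.uint8(107)), (153, np.uint8(105)), (154, np.uint8(104)), (155, np.uint8(104)), (156, np.uint8(103)), (157, np.uint8(105)), (158, np.uint8(96)), (159, np.uint8(118)), (160, np.uint8(126)), (161, np.uint8(127)), (162, np.uint8(137)), (163, np.uint8(105)), (164, np.uint8(62)), (165, np.uint8(60)), (166, np.uint8(61)), (167, np.uint8(62)), (168, np.uint8(61)), (169, np.uint8(60))]
```

```bash
python3 -c "
from rig import *
print(sign_off())"
```

```text
the job is handed in; nothing more can be done
None
```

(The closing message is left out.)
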